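# Ready the soldering station under the fume extractor

## Robot

A 6-joint arm with a two-finger parallel gripper is mounted at the origin on the work surface. World frame = base frame: x ahead of the robot, y to its left, z up, the work surface at z = 0. Lengths are in m, angles in rad, forces in N, time in s.
With the tool pointing down it reaches from about 0.35 to 0.775 m from the base axis. Payload 7.3 kg.
Tool frame: the origin (TCP) lies at the very end of the fingers, on their centre line; the grasp point (between the pads) lies 19 mm behind it; z points along the fingers, y is the line along which they close (so a half turn about z gives the same grasp; the last joint's range is limited). The gripper opens to 92 mm and grips with 3 to 60 N. Pads are 19 mm wide; open, the fingers measure 130 mm over their backs; the gripper's body (75 mm by 190 mm) begins 47 mm behind the grasp point.
Start: joints at [-1.4, 0.342, 1.524, -0, 1.275, -0.146], TCP at [0.164, -0.499, 0.227] pointing down, gripper open.
Joint ranges: [-2.53, 2.53], [-0.77, 2.02], [0.04, 2.7], [-1, 4.14], [0.28, 2.66], [-3.11, 3.11]. Speed limits (rad/s): [2.57, 2.57, 3.14, 3.14, 3.14, 3.14].

## Interface

Orientations are given as [roll, pitch, yaw] about the fixed x, y, z axes, in that order (R = Rz(yaw) Ry(pitch) Rx(roll)).
In Python, from cell import robot gives the robot as it stands.
- The arm moves only by the tool apply_moves, never from a script. Its argument "motion" is text: rows parted by semicolons, each of 7 numbers parted by spaces: the opening in per cent of the stroke, from 0 (shut) to 100 (fully open), then the shift along the tool's x, y, z in cm, then the turn, a rotation vector about the tool's x, y, z in rad. A call has 1 to 20 rows; each row shifts and turns the commanded pose from where the row before left it, along the tool's axes as they then stand; what a row does not reach is not made up. A row lasts 1/8 s, in which the tool goes at most 62.5 mm and 10.7 degrees, less where a joint would pass 70% of its speed; a pose out of reach is approached as far as the arm can. A call with a gripper value outside its range is refused whole. The fingers move at their own pace and stop on an object; "force" is the grip in N (left out, the last holds). Time passes only in rows, so rows that do not move let the fingers close. It gives the time, the measured TCP pose, the force, the opening and the grip force at its end, in the units of the state.
- robot.observe(): the state, without advancing time (a new reading comes with each control period).
- robot.read_camera(name): name is "scene" or "top" or "wrist"; returns a dict with "img" (400x640x3 uint8, red, green, blue), "fovy" (degrees; the focal length in pixels is half the picture's height over the tangent of half this angle, whatever the lens; pixels are square), "cx", "cy" (the principal point, pixels), "R" (3x3) and "t" (3): a world point X has camera coordinates R X + t; the wrist camera has in their place "hand_eye" (4x4, takes a point from camera to tool coordinates, whose origin is the TCP and whose axes are the flange's). Camera axes: x right, y down, z forward; pixel columns grow to the right and rows downward; lengths in m; the calibration is good to about 2 mm. A picture is of the moment at which its call begins: read the wrist's pose just before it. There is no depth.
- robot.hand_in(): hands the job in; it is judged then, once.
Trained networks look in a picture, given as the dict that the camera call returned (one of the last four; its "shot" number tells which), for a name from the list of things; names that differ only in an ending like _2 or _b are one class to them, and where a whole thing is asked for, a point or a joint stands for the part that bears it (a point fixed in the world has none). Each returns a list of dicts, best first, with "score" (0 to 1); they miss things now and then, are a little off and sometimes report something else, mostly with a low value. They report only what shows in the picture. A call takes as long as a camera call. They do not tell look-alikes from the thing itself.
- robot.search_frame(target, picture): "centre" ([x, y, z] in m, in world coordinates, good to about 4 mm: the middle of the surface that is visible of it).
- robot.trace(target, picture): "pixels" (400x640 bool, what is visible of it).
The state is a dict: "time": time; "qpos": joint angles; "qvel": joint speeds; "joint_efforts": joint torques, N m; "tool_pos": TCP position; "tool_rot": TCP orientation; "contact_force": force on the tool from outside, world axes, zero at the start; "torque": the same for the moment, N m; "opening": finger opening in m; "grip_force": force on a finger pad.
Only numpy, scipy, OpenCV 4.12 (cv2) and the standard library are available. Lean on these libraries where they do the work, as an engineer would, in place of code of your own. Each camera call takes 0.05 s, during which the arm holds its last target. There are 200 camera calls.

## Task

Slide the soldering tray, with the brass cup standing on it, between the guide rails and under the extractor's clear canopy until it is fully home against the back stop; the cup must stay standing on the brick. Then turn the airflow knob to the white mark, and only after that slide the lock fully home over the knob. Do not disturb the mallet, the jar or the bench pin.

Things in the scene. Friction and masses are not known exactly. Their poses are not given: they have to be found in the camera images.
- hood: Bench-top fume extractor, fixed. Two aluminium guide rails, 22 mm high, run along its x axis, inner faces at y = +-54 mm, from x = -55 mm (open entry, facing -x) to the grey fan box (150 mm high) whose face at x = +51 mm is the back stop. Origin on the bench, where the tray's origin lies when fully home. z up.
- hood_entry (a point): Middle of the entry, on the bench, 55 mm to -x of the extractor's origin; axes as the extractor. Flared lead-ins widen from 108 mm apart here to 134 mm apart 28 mm further out.
- canopy (a point): Middle of the clear canopy's underside, 112 mm above the bench (104 mm at its side edges, top 117 mm), above the extractor's origin. It stands on four corner posts and covers x = -55 to +60 mm, y = +-67 mm.
- tray: Loose soldering tray, 0.55 kg: square dark steel pan 100 x 100 mm, 8 mm thick, with a pale firebrick 92 x 92 mm on it, brick top 33 mm above the bench. A flat stem leads 55 mm out on its -x side to a wooden grip. Origin at the centre of the pan's underside; the +x edge goes into the extractor first; z up.
- tray_grip (a point): Point to hold on the tray's upright wooden grip block: 50 mm long (tray x), 16 mm wide (tray y), from 4 to 48 mm above the bench. This point is 130 mm to -x of the tray's origin, on its centre line, 34 mm above the bench. Axes as the tray.
- cup: Plain brass cup, 58 mm high, about 48 mm across the rim, 90 g, standing loose on the firebrick; its rim is 91 mm above the bench. Origin at the centre of its underside.
- control: Airflow control of the extractor: grey box 190 x 80 x 30 mm fixed on the bench. Origin on the bench below the knob's axis; the box spans x = -140 to +50 mm, y = +-40 mm. A raised white mark on its top at x = +29 to +45 mm, y = 0 is where the knob must point; the lock lies on the -x side of the knob. z up.
- knob (a joint): Angle of the black airflow knob about the vertical, rad: 0 when its pointing end points at the white mark (control's +x), growing clockwise seen from above, range -1.7 to 0.6. It starts turned anticlockwise from the mark.
- knob_grip (a point): Point on the knob's axis in its bar, 58 mm above the bench. The bar is 44 mm long, 12 mm wide, from 37 to 62 mm above the bench, over a disc of 22 mm radius; a white line on top runs along its pointing half. Its x axis lies along the bar towards the pointing (white-lined) end, z up; it turns with the knob.
- lock (a joint): Position of the steel lock along the control's x axis, m: 0 fully drawn back, 0.06 fully home over the knob (end stop). Its two prongs (20 mm apart inside, 38 to 50 mm above the bench) reach the end of the bar at about 0.04 and straddle half of it at 0.06. It stays where it is left (friction about 1.5 N).
- lock_grip (a point): Point on the lock's upright tab, 70 mm above the bench. The tab is 26 mm long (control x), 12 mm wide (control y), from 49 to 82 mm above the bench. It is 107 mm to -x of the knob's axis at lock 0, 47 mm at lock 0.06. Axes as the control.
- mallet: Bystander: wooden mallet lying on the bench, head 44 mm across and 75 mm long, handle about 180 mm. Origin on the bench under the head's centre; handle along its -x.
- jar: Bystander: glass jar with metal cap, 54 mm across, 65 mm high. Origin at the centre of its underside.
- bench_pin: Bystander: wooden bench pin block 90 x 50 mm, 32 mm high at most. Origin at the centre of its underside.
Mind the look-alikes: they are no part of the job. Leave any pink or purple look-alike of the tray alone.

How it is judged:
By the outcome, as a careful person would: the job done as asked, in the order asked, and still so for the second after the job is handed in, with the robot touching nothing.
It also fails if it takes over 64 s, if anything falls off the work surface, if the arm or the gripper's body presses on something with over 40 N, if the wrist force passes 120 N, or if a joint passes its speed limit or range.

## Working session

There is one attempt and no reset: what is moved stays moved. The work goes in short steps, Python scripts to look and compute and a tool call to move; the robot and the scene stay as the last step left them, time stands still between calls to the robot, and variables do not carry over. Pictures are saved under pics/ and viewed, at most 10 in all, crops included, and the job is handed in when it is done.

Besides the shell and the picture viewer there is one more tool, called in YAML: its name, and indented under it one key for each argument. apply_moves: Moves the arm, as the interface text tells. Its arguments: {"type":"object","properties":{"motion":{"type":"string"},"force":{"type":"number"}},"required":["motion"]}

```bash
mkdir -p pics; ls; python3 - <<'E'
from cell import robot
import cv2,numpy as np
s=robot.observe();print(s['time'],s['tool_pos'],s['tool_rot'],s['opening'])
for n in ['scene','top']:
    p=robot.read_camera(n);cv2.imwrite(f'pics/{n}0.png',p['img'][:,:,::-1])
    print(n,p['fovy'],p['R'].tolist() if hasattr(p['R'],'tolist') else p['R'],p['t'])
    for t in ['hood','tray','tray_grip','cup','control','knob','lock','mallet','jar','bench_pin']:
        print(t,[(np.round(d['centre'],3).tolist(),round(d['score'],2)) for d in robot.search_frame(t,p)][:3])
E
```

```text
pics
0.0 [ 0.16351313 -0.49846283  0.22603342] [-3.14005715e+00 -2.33893093e-04  3.16826517e-01] 0.09174786360725157
scene 52.69729529486184 [[0.6448477561178664, 0.7643084231658624, -0.002001426357743786], [0.5789756146464151, -0.49018841234731025, -0.6515386082537468], [-0.4989575223148341, 0.418984432500942, -0.75861283685903]] [-0.27798321 -0.2796237   1.37852434]
hood [([0.584, 0.266, 0.118], 0.76)]
tray [([0.72, -0.443, 0.032], 0.8), ([0.223, -0.28, 0.031], 0.75), ([0.31, 0.091, 0.029], 0.59)]
tray_grip [([0.311, 0.092, 0.034], 0.78), ([0.555, -0.043, 0.034], 0.73), ([0.718, -0.443, 0.032], 0.69)]
cup [([0.537, -0.008, 0.07], 0.88), ([0.583, 0.265, 0.12], 0.67)]
control [([0.512, -0.288, 0.026], 0.9)]
knob [([0.551, -0.286, 0.046], 0.74)]
lock [([0.448, -0.286, 0.05], 0.63)]
mallet [([0.794, -0.017, 0.026], 0.67)]
jar [([0.372, 0.334, 0.044], 0.93)]
bench_pin [([0.409, -0.43, 0.024], 0.75)]
top 43.722488460685845 [[-0.022523407089778093, -0.999714627482488, 0.00795988257569543], [-0.9962961350520467, 0.021784070507803777, -0.08318332496639723], [0.08298618808827374, -0.009803972136932971, -0.9965024710039188]] [-0.05221012  0.50590226  1.47580117]
hood [([0.789, -0.01, 0.027], 0.57), ([0.568, 0.26, 0.12], 0.56)]
tray [([0.538, -0.033, 0.033], 0.92), ([0.226, -0.285, 0.035], 0.65), ([0.718, -0.44, 0.027], 0.58)]
tray_grip [([0.226, -0.288, 0.028], 0.97), ([0.535, -0.026, 0.034], 0.83), ([0.716, -0.439, 0.034], 0.73)]
cup [([0.541, -0.007, 0.051], 0.6)]
control [([0.5, -0.276, 0.026], 0.62)]
knob [([0.541, -0.275, 0.04], 0.6), ([0.539, -0.004, 0.051], 0.35)]
lock [([0.446, -0.274, 0.052], 0.44)]
mallet [([0.791, -0.01, 0.026], 0.83)]
jar [([0.365, 0.338, 0.064], 0.59)]
bench_pin [([0.401, -0.426, 0.02], 0.59)]
```

View pics/scene0.png

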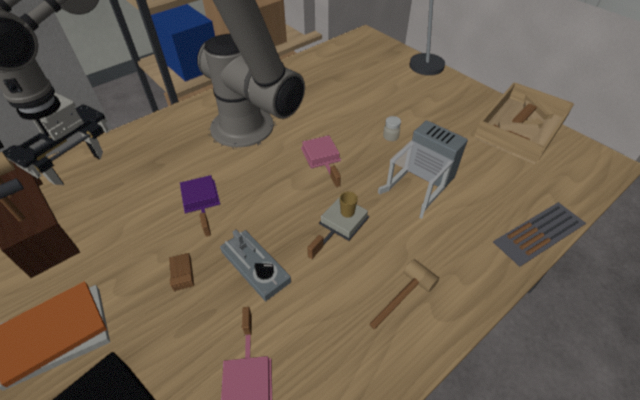

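View pics/top0.png

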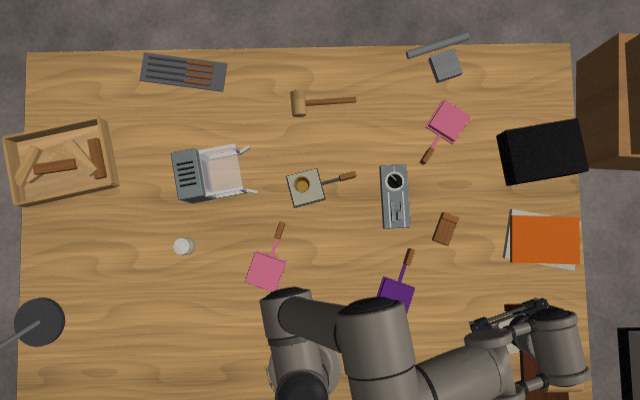

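The scene view shows the tray and cup around (345,215), the hood at (430,165) opening towards the tray, and the control at (255,262). In the top view, the tray brick is at (306,187), its grip at (347,176), the hood at (208,172) and the control at (395,195). The pink and purple trays are decoys.

```bash
cat > h.py <<'E'
from cell import robot
import cv2,numpy as np
from scipy.spatial.transform import Rotation as Ro
def px2w(p,uv,z):
    f=200/np.tan(np.radians(p['fovy'])/2); R=np.array(p['R']);t=np.array(p['t'])
    d=R.T@np.array([(uv[0]-p['cx'])/f,(uv[1]-p['cy'])/f,1]); c=-R.T@t
    return c+d*(z-c[2])/d[2]
def wristcam():
    s=robot.observe();p=robot.read_camera('wrist')
    T=np.eye(4);T[:3,:3]=Ro.from_euler('xyz',s['tool_rot']).as_matrix();T[:3,3]=s['tool_pos']
    M=np.linalg.inv(T@np.array(p['hand_eye']));p['R']=M[:3,:3];p['t']=M[:3,3];return s,p
def w2px(p,X):
    f=200/np.tan(np.radians(p['fovy'])/2);c=np.array(p['R'])@X+p['t'];return np.array([p['cx']+f*c[0]/c[2],p['cy']+f*c[1]/c[2]])
def move(s,pos,yaw):
    "shift in tool cm and rotvec from pose s to pos, tool down with yaw of tool x"
    R0=Ro.from_euler('xyz',s['tool_rot']);R1=Ro.from_euler('xyz',[np.pi,0,yaw])
    return np.round(R0.inv().apply(np.array(pos)-s['tool_pos'])*100,2),np.round((R0.inv()*R1).as_rotvec(),3)
E
python3 - <<'E'
from h import *
p=robot.read_camera('top');i=p['img'][80:240,165:425,::-1]
cv2.imwrite('pics/topc.png',cv2.resize(i,None,fx=3,fy=3,interpolation=cv2.INTER_CUBIC))
print(p['cx'],p['cy'],(px2w(p,(306,187),.033)-px2w(p,(307,187),.033)))
for t in ['tray','cup','hood','control','knob','lock']:
    r=robot.trace(t,p)
    for d in r[:3]:
        m=d['pixels'].astype(np.uint8); print(t,round(d['score'],2),m.sum(),cv2.minAreaRect(cv2.findNonZero(m)))
E
```

```text
322.528988482761 195.75396603575174 [6.47788173e-05 2.98189759e-03 0.00000000e+00]
tray 0.84 840 ((401.2335510253906, 276.857666015625), (34.686920166015625, 60.91569900512695), 19.983108520507812)
tray 0.76 1259 ((438.8564453125, 134.93563842773438), (32.79607009887695, 67.14962005615234), 32.2756462097168)
tray 0.67 964 ((322.0294189453125, 183.1176300048828), (33.22737503051758, 67.4249038696289), 75.96376037597656)
cup 0.57 198 ((301.5, 183.5), (15.0, 15.0), 90.0)
hood 0.65 3607 ((213.33621215820312, 172.0927734375), (54.2034912109375, 80.62664794921875), 81.32682800292969)
control 0.84 1780 ((394.0152282714844, 195.71319580078125), (64.26483917236328, 28.570066452026367), 85.91438293457031)
knob 0.6 156 ((394.5, 180.5), (13.0, 13.0), 90.0)
```

View pics/topc.png

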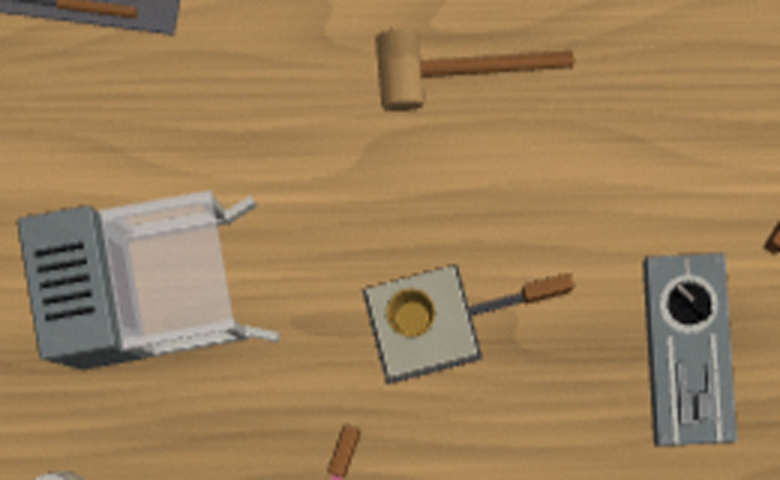

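The zoom shows the brick corners at (364,291), (457,265), (481,356) and (388,381), with the grip at (548,288). The hood opens to the right, with lead-ins at (253,200) and (277,337). The knob is at (690,303), its white line pointing up-left, and the white mark is at (688,262).

```bash
python3 - <<'E'
from h import *
p=robot.read_camera('top')
g=lambda u,v,z:px2w(p,(165+(u+.5)/3-.5,80+(v+.5)/3-.5),z)
ang=lambda a:np.degrees(np.arctan2(a[1],a[0]))
c=[g(*q,.033) for q in [(364,291),(457,265),(481,356),(388,381)]];C=sum(c)/4;G=g(548,288,.048)
print('tray',C,'grip',G,'yaws',ang(C-G),ang(c[0]-c[1]),ang(c[3]-c[2]),ang(c[1]-c[2])) 
a,b=g(97,206,.15),g(120,367,.15);print('box edge',a,b,np.linalg.norm(a-b),ang(a-b))
a,b=g(217,212,.022),g(240,330,.022);print('entry',a,b,(a+b)/2,ang(a-b))
a,b=g(253,200,.022),g(277,337,.022);print('lead',a,b,(a+b)/2,np.linalg.norm(a-b))
print('knob',g(690,303,.062),'mark',g(688,262,.031),'ctl corners',[g(*q,.03) for q in [(645,257),(723,254),(735,442),(656,445)]])
s=robot.observe();print(s['tool_pos'],move(s,[.54,0.04,.33],1.75))
E
```

```text
tray [ 0.52982777 -0.01310164  0.033     ] grip [ 0.56045126 -0.13792654  0.048     ] yaws 103.78421723924876 104.51375516571035 103.83011616953868 13.422213302775507
box edge [0.6328019  0.28133423 0.15      ] [0.48380482 0.26064486 0.15      ] 0.15042665721654602 7.905398302030554
entry [0.64784915 0.19178068 0.022     ] [0.52799544 0.16979574 0.022     ] [0.5879223  0.18078821 0.022     ] 10.394293978146555
lead [0.65931254 0.15545722 0.022     ] [0.52015809 0.13290991 0.022     ] [0.58973531 0.14418357 0.022     ] 0.14096929208419637
knob [ 0.54098447 -0.27549371  0.062     ] mark [ 0.58570601 -0.27976143  0.031     ] ctl corners [array([ 0.5918122 , -0.23699628,  0.03      ]), array([ 0.59317084, -0.31529373,  0.03      ]), array([ 0.40499317, -0.32035779,  0.03      ]), array([ 0.40378025, -0.24187883,  0.03      ])]
[ 0.16357067 -0.49891493  0.22673381] (array([ 52.56, -39.48, -10.33]), array([ 0.   ,  0.   , -1.433]))
```

apply_moves:
  motion: "100 0 0 0 0 0 -0.18;100 0 0 0 0 0 -0.18;100 0 0 0 0 0 -0.18;100 0 0 0 0 0 -0.18;100 0 0 0 0 0 -0.18;100 0 0 0 0 0 -0.18;100 0 0 0 0 0 -0.18;100 0 0 0 0 0 -0.18;100 3.9 3.9 -0.86 0 0 0;100 3.9 3.9 -0.86 0 0 0;100 3.9 3.9 -0.86 0 0 0;100 3.9 3.9 -0.86 0 0 0;100 3.9 3.9 -0.86 0 0 0;100 3.9 3.9 -0.86 0 0 0;100 3.9 3.9 -0.86 0 0 0;100 3.9 3.9 -0.86 0 0 0;100 3.9 3.9 -0.86 0 0 0;100 3.9 3.9 -0.86 0 0 0;100 3.9 3.9 -0.86 0 0 0;100 3.9 3.9 -0.86 0 0 0"

```text
time: 4.0
tool_pos: [0.5378, 0.0493, 0.3303]
tool_rot: [3.141, 0.0, 1.757]
contact_force: [0.5, -0.1, -0.5]
opening: 0.0917
grip_force: 0.0
```

```bash
python3 - <<'E'
from h import *
s,p=wristcam();print(s['time'],s['tool_pos'],s['tool_rot'],p['fovy'])
cv2.imwrite('pics/w1.png',p['img'][:,:,::-1])
for X in ([.53,-.013,.033],[.56,-.138,.048],[.588,.18,.022]): print(w2px(p,np.array(X)))
E
```

```text
4.0 [0.53776086 0.04930449 0.33031629] [3.14115967e+00 4.04210860e-04 1.75698389e+00] 61.80561166881137
[309.12652041 203.63221663]
[314.0765015  288.58646782]
[379.07784511  69.41653327]
```

View pics/w1.png

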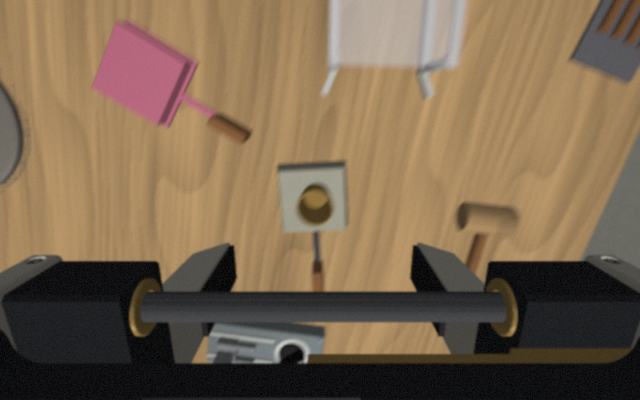

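The wrist view shows the brick corners at (279,166), (345,163), (348,231) and (283,233) and the grip at (318,275). The lead-in roots are at about (333,67) and (421,69), and the tips at (326,94) and (429,96).

```bash
python3 - <<'E'
from h import *
s,p=wristcam()
g=lambda u,v,z:px2w(p,(u,v),z)
ang=lambda a:round(np.degrees(np.arctan2(a[1],a[0])),1)
c=[g(*q,.033) for q in [(280,170),(345,167),(347,231),(284,233)]];C=sum(c)/4;G=g(318,275,.048)
print('tray',C,'grip',G,'yaws',ang(C-G),ang(c[0]-c[3]),ang(c[1]-c[2]),[np.linalg.norm(c[i]-c[i-1]).round(3) for i in range(4)])
a,b=g(333,67,.022),g(421,69,.022);print('entry',a,b,(a+b)/2,ang(b-a)+90,np.linalg.norm(a-b))
a,b=g(326,94,.022),g(429,96,.022);print('lead',a,b,(a+b)/2,ang(b-a)+90,np.linalg.norm(a-b))
i=cv2.resize(p['img'][0:240,255:495,::-1],None,fx=2.5,fy=2.5,interpolation=cv2.INTER_CUBIC)
cv2.imwrite('pics/w1c.png',i)
E
```

```text
tray [ 0.53997383 -0.00190839  0.033     ] grip [ 0.56570975 -0.10812918  0.048     ] yaws 103.6 102.3 103.7 [np.float64(0.094), np.float64(0.09), np.float64(0.095), np.float64(0.092)]
entry [0.53182455 0.1781313  0.022     ] [0.64483311 0.19732458 0.022     ] [0.58832883 0.18772794 0.022     ] 99.6 0.11462685564999969
lead [0.52923651 0.1437358  0.022     ] [0.66441042 0.16702002 0.022     ] [0.59682347 0.15537791 0.022     ] 99.8 0.13716464799398392
```

View pics/w1c.png

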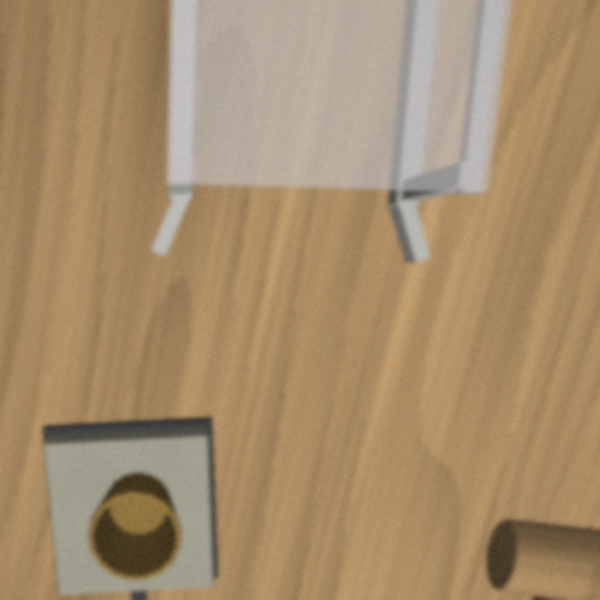

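The tray and canopy entry are clear: brick front edge at about row 440, lead-in roots at (180,190) and (398,195) in the crop. I'll move in above the grip for a closer look.

apply_moves:
  motion: "100 -3.5 0 3.1 0 0 -0.01;100 -3.5 0 3.1 0 0 -0.01;100 -3.5 0 3.1 0 0 -0.01;100 -3.5 0 3.1 0 0 -0.01;100 -3.5 0 3.1 0 0 -0.01;100 -3.5 0 3.1 0 0 0;100 0 0 0 0 0 0;100 0 0 0 0 0 0"

```text
time: 5.1
tool_pos: [0.5808, -0.1577, 0.1444]
tool_rot: [3.141, -0.0, 1.806]
contact_force: [-0.5, 0.3, 0.7]
opening: 0.0915
grip_force: 0.0
```

```bash
python3 - <<'E'
from h import *
s,p=wristcam();print(s['time'],s['tool_pos'],s['tool_rot'],s['qvel'])
cv2.imwrite('pics/w2.png',p['img'][:,:,::-1])
for X in ([.54,-.002,.033],[.57,-.128,.048],[.588,.18,.022],s['tool_pos']): print(w2px(p,np.array(X)))
E
```

```text
5.1 [ 0.58079694 -0.15769042  0.1443793 ] [ 3.14138293e+00 -3.78312161e-05  1.80626230e+00] [ 0.01864329 -0.02184153 -0.00898876  0.0009787  -0.00100951 -0.00070281]
[317.4376885  -20.02033009]
[317.76952892 167.16192648]
[ 468.80373847 -341.04829088]
[322.2897202  261.37960269]
```

View pics/w2.png

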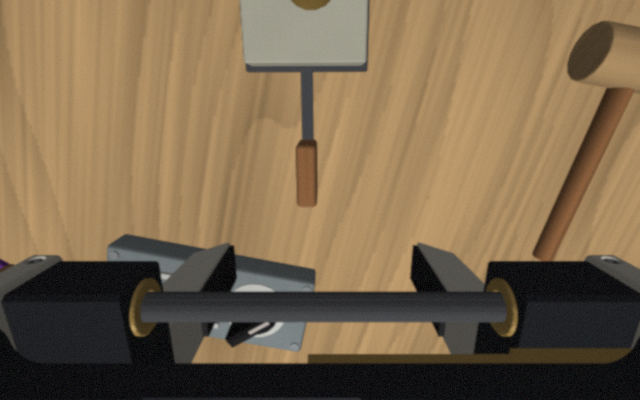

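The close view shows the grip's top centred at about (307,172), with its length upright in the image, so the yaw already matches. The mallet is well clear.

```bash
python3 - <<'E'
from h import *
s,p=wristcam()
ang=lambda a:np.arctan2(a[1],a[0])
a,b=px2w(p,(307,142),.048),px2w(p,(307,202),.048);G=(a+b)/2
e0,e1=px2w(p,(247,68),.004),px2w(p,(367,68),.004)
print(a,b,np.linalg.norm(a-b),G,ang(a-b),ang(e1-e0)+np.pi/2, (e0+e1)/2)
print(move(s,[*G[:2],.015],1.806))
E
```

```text
[ 0.55810763 -0.11095568  0.048     ] [ 0.56851106 -0.15713865  0.048     ] 0.0473402429590028 [ 0.56330934 -0.13404717  0.048     ] 1.792363405395229 1.8066860924370867 [ 0.54398033 -0.0569956   0.004     ]
(array([ 2.69, -1.2 , 12.99]), array([0.001, 0.001, 0.001]))
```

apply_moves:
  motion: "100 1.35 -0.6 2 0 0 0;100 1.35 -0.6 3 0 0 0;100 0 0 3 0 0 0;100 0 0 3 0 0 0;100 0 0 1.6 0 0 0;100 0 0 0.3 0 0 0;100 0 0 0 0 0 0;60 0 0 0 0 0 0;40 0 0 0 0 0 0;20 0 0 0 0 0 0;10 0 0 0 0 0 0;5 0 0 0 0 0 0;5 0 0 0 0 0 0"
  force: 30

```text
time: 6.82
tool_pos: [0.5629, -0.1343, 0.0149]
tool_rot: [-3.141, 0.0, 1.807]
contact_force: [-0.5, 0.0, 0.7]
opening: 0.0361
grip_force: 0.0
```

```bash
python3 - <<'E'
from h import *
s,p=wristcam();print(s['time'],s['tool_pos'],s['tool_rot'],s['contact_force'],s['opening'],s['grip_force'])
q=robot.read_camera('scene')
for n,z in (('scene',q),):
    for t in ['hood','cup','tray','tray_grip']: print(t,[(np.round(d['centre'],3).tolist(),round(d['score'],2)) for d in robot.search_frame(t,z)][:3])
E
```

```text
6.825 [ 0.56292531 -0.13427802  0.0148539 ] [-3.14148260e+00  1.08289201e-05  1.80676964e+00] [-0.46974654  0.03368204  0.6986651 ] 0.03612900439638028 0.0
hood [([0.586, 0.268, 0.119], 0.79)]
cup [([0.534, -0.006, 0.072], 0.64)]
tray [([0.563, -0.022, 0.033], 0.8), ([0.226, -0.28, 0.03], 0.66), ([0.723, -0.442, 0.038], 0.59)]
tray_grip [([0.224, -0.282, 0.032], 0.9), ([0.561, -0.023, 0.031], 0.87), ([0.449, -0.285, 0.052], 0.59)]
```

apply_moves:
  motion: "5 0 0 0 0 0 0;5 0 0 0 0 0 0;5 0 0 0 0 0 0;5 0 0 0 0 0 0"

```text
time: 7.62
tool_pos: [0.5626, -0.1343, 0.0148]
tool_rot: [-3.141, -0.0, 1.807]
contact_force: [-3.4, -0.6, 0.9]
opening: 0.0159
grip_force: 30.0
```

```bash
python3 - <<'E'
from h import *
p=robot.read_camera('wrist')
cv2.imwrite('pics/w3.png',p['img'][:,:,::-1])
# hood from scene: measure known features in a crop
q=robot.read_camera('scene');cv2.imwrite('pics/s3.png',cv2.resize(q['img'][110:230,325:485,::-1],None,fx=5,fy=5,interpolation=cv2.INTER_CUBIC))
E
```

```text
(no output)
```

View pics/s3.png

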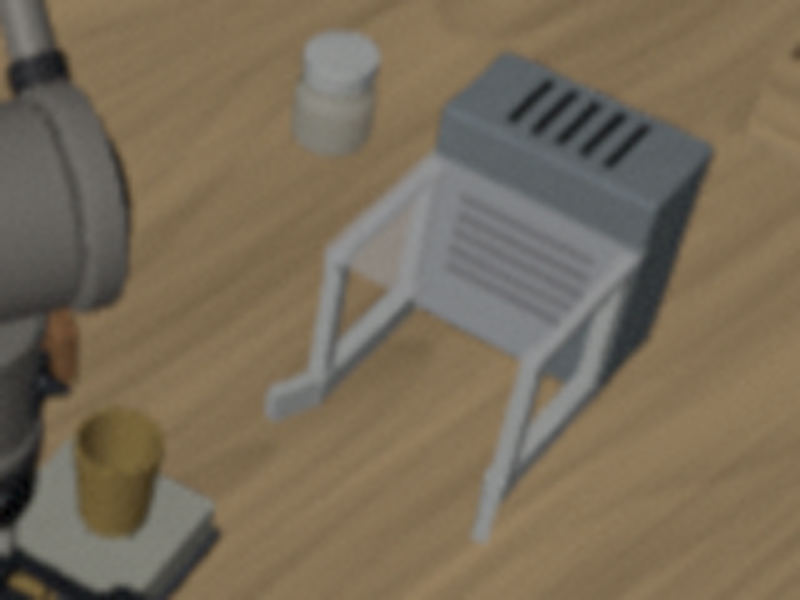

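```bash
python3 - <<'E'
from h import *
s,p=wristcam();print(p.keys(), s['tool_pos'])
ang=lambda a:round(np.degrees(np.arctan2(a[1],a[0])),1)
T=np.eye(4);T[:3,:3]=Ro.from_euler('xyz',[np.pi,0,1.757]).as_matrix();T[:3,3]=[.5373,.0477,.3304]
M=np.linalg.inv(T@np.array(p['hand_eye']));p['R']=M[:3,:3];p['t']=M[:3,3]
def rep(n,g):
    global r
    for k,(L,R,z) in r.items():
        a,b=g(*L,z),g(*R,z);print(n,k,a.round(4),b.round(4),((a+b)/2).round(4),np.linalg.norm(a-b).round(4),ang(b-a)+90)
g=lambda u,v,z:px2w(p,(255+(u+.5)/2.5-.5,(v+.5)/2.5-.5),z)
c=[g(*q,.033) for q in [(48,444),(208,434),(214,582),(58,592)]];C=sum(c)/4;print('tray w',C,ang(c[0]-c[3]))
r={'rootcentre':((180,188),(400,196),.022),'tip':((160,248),(418,260),.022),'canopy':((168,186),(488,190),.104)}
rep('w',g)
q=robot.read_camera('scene')
g=lambda u,v,z:px2w(q,(325+(u+.5)/5-.5,110+(v+.5)/5-.5),z)
r={'root':((320,372),(500,480),.022),'tip':((268,390),(480,535),.022),'tipbot':((272,417),(482,541),.0),'canopy':((333,255),(530,360),.104),'boxtop':((440,115),(655,205),.15)}
rep('s',g)
q=robot.read_camera('top')
g=lambda u,v,z:px2w(q,(165+(u+.5)/3-.5,80+(v+.5)/3-.5),z)
r={'root':((240,330),(217,212),.022),'tip':((277,337),(253,200),.022),'canopy':((236,322),(212,192),.104)}
rep('t',g)
c=robot.search_frame('cup',robot.read_camera('scene'));print(c[:1])
E
```

```text
dict_keys(['img', 'fovy', 'cx', 'cy', 'hand_eye', 'shot', 'R', 't']) [ 0.56265953 -0.13435503  0.01486936]
tray w [ 0.52763542 -0.01805763  0.033     ] 101.9
w rootcentre [0.5218 0.1594 0.022 ] [0.6357 0.1768 0.022 ] [0.5787 0.1681 0.022 ] 0.1152 98.7
w tip [0.5169 0.1281 0.022 ] [0.6536 0.1475 0.022 ] [0.5853 0.1378 0.022 ] 0.1381 98.1
w canopy [0.5167 0.1534 0.104 ] [0.6524 0.1773 0.104 ] [0.5846 0.1654 0.104 ] 0.1378 100.0
s root [0.5266 0.1658 0.022 ] [0.6485 0.1815 0.022 ] [0.5875 0.1736 0.022 ] 0.1229 97.3
s tip [0.5173 0.1326 0.022 ] [0.6674 0.143  0.022 ] [0.5924 0.1378 0.022 ] 0.1505 94.0
s tipbot [0.5207 0.1355 0.    ] [0.6615 0.1574 0.    ] [0.5911 0.1465 0.    ] 0.1425 98.9
s canopy [0.5177 0.1711 0.104 ] [0.6407 0.1911 0.104 ] [0.5792 0.1811 0.104 ] 0.1246 99.2
s boxtop [0.5081 0.2584 0.15  ] [0.6321 0.2888 0.15  ] [0.5701 0.2736 0.15  ] 0.1277 103.7
t root [0.528  0.1698 0.022 ] [0.6478 0.1918 0.022 ] [0.5879 0.1808 0.022 ] 0.1219 100.4
t tip [0.5202 0.1329 0.022 ] [0.6593 0.1555 0.022 ] [0.5897 0.1442 0.022 ] 0.141 99.2
t canopy [0.5276 0.1615 0.104 ] [0.6525 0.1831 0.104 ] [0.59   0.1723 0.104 ] 0.1268 99.8
[{'centre': [0.5389, -0.006, 0.0703], 'score': 0.85}]
```

apply_moves:
  motion: "5 0.21 0.19 0 0 0 0.002;5 0.43 0.38 0 0 0 0.004;5 0.71 0.64 0 0 0 0.007;5 0.71 0.64 0 0 0 0.007;5 0.71 0.64 0 0 0 0.007;5 0.71 0.64 0 0 0 0.007;5 0.71 0.64 0 0 0 0.007;5 0.71 0.64 0 0 0 0.007;5 0.71 0.64 0 0 0 0.007;5 0.71 0.64 0 0 0 0.007;5 0.71 0.64 0 0 0 0.007;5 0.71 0.64 0 0 0 0.007;5 0.43 0.38 0 0 0 0.005;5 0.21 0.19 0 0 0 0.002;5 0 0 0 0 0 0;5 0 0 0 0 0 0"

```text
time: 9.98
tool_pos: [0.6203, -0.0369, 0.0149]
tool_rot: [3.142, -0.001, 1.723]
contact_force: [-1.5, 0.4, 0.4]
opening: 0.0159
grip_force: 30.0
```

```bash
python3 - <<'E'
from h import *
s,p=wristcam();print(s['time'],s['tool_pos'],s['tool_rot'],s['contact_force'],s['opening'],s['grip_force'])
q=robot.read_camera('top')
a=cv2.resize(p['img'][0:200,120:520,::-1],None,fx=2,fy=2)[:300]
a=cv2.resize(p['img'][:,:,::-1],(400,250))
b=cv2.resize(q['img'][130:215,165:365,::-1],None,fx=4,fy=4,interpolation=cv2.INTER_CUBIC)
out=np.zeros((590,800,3),np.uint8);out[:250,:400]=a;out[250:590]=b
c=robot.read_camera('scene')['img'][110:235,300:500,::-1];out[:250,400:]=cv2.resize(c,(400,250))
cv2.imwrite('pics/m4.png',out)
E
```

```text
9.975 [ 0.62028297 -0.03688976  0.01491863] [ 3.14150373e+00 -6.99287288e-04  1.72346166e+00] [-1.5488871   0.40341621  0.38251807] 0.015890476514760242 29.957731068134308
```

View pics/m4.png

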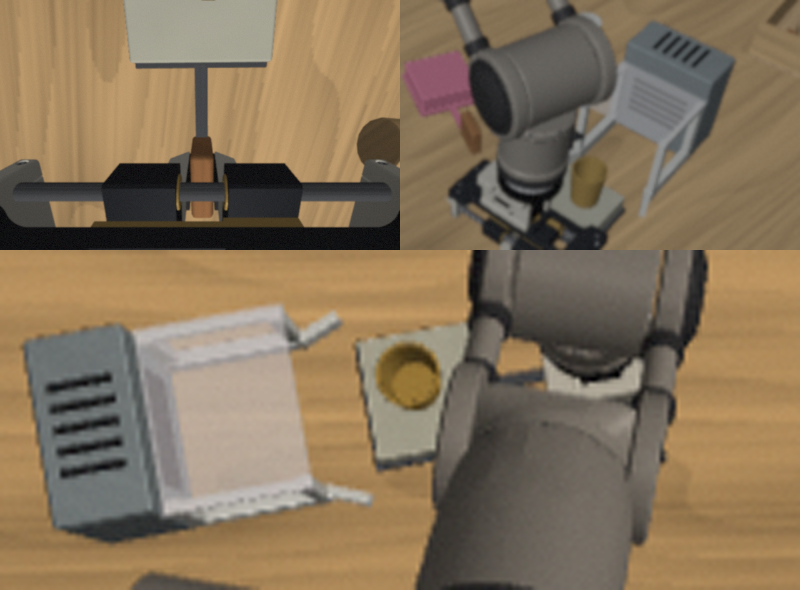

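The composite shows the tray front just short of the lead-ins, roughly parallel to the entry and about 2–3 mm towards the mallet side of the axis. The cup is upright. I'll shift sideways 2.5 mm while advancing.

apply_moves:
  motion: "5 0.2 -0.05 0 0 0 0;5 0.4 -0.1 0 0 0 0;5 0.6 -0.1 0 0 0 0;5 0.7 0 0 0 0 0;5 0.7 0 0 0 0 0;5 0.7 0 0 0 0 0;5 0.7 0 0 0 0 0;5 0.4 0 0 0 0 0;5 0.2 0 0 0 0 0;5 0 0 0 0 0 0"

```text
time: 11.38
tool_pos: [0.6108, 0.0082, 0.0149]
tool_rot: [-3.142, -0.001, 1.724]
contact_force: [0.7, -0.4, -0.8]
opening: 0.0161
grip_force: 29.9
```

```bash
python3 - <<'E'
from h import *
s,p=wristcam();print(s['time'],s['tool_pos'],s['tool_rot'],s['contact_force'],s['torque'])
q=robot.read_camera('top')
out=np.zeros((600,800,3),np.uint8);out[:300,:400]=cv2.resize(p['img'][0:150,220:420,::-1],(400,300),interpolation=cv2.INTER_CUBIC)
out[300:600]=cv2.resize(q['img'][135:210,165:365,::-1],None,fx=4,fy=4,interpolation=cv2.INTER_CUBIC)
c=robot.read_camera('scene')['img'][110:235,330:497,::-1];out[:300,400:]=cv2.resize(c,(400,300))
cv2.imwrite('pics/m5.png',out)
E
```

```text
11.375 [0.61079715 0.00821365 0.01490094] [-3.14150607e+00 -5.06337780e-04  1.72381242e+00] [ 0.73062074 -0.38884565 -0.7944378 ] [-0.03672258 -0.16994726  0.0527574 ]
```

View pics/m5.png

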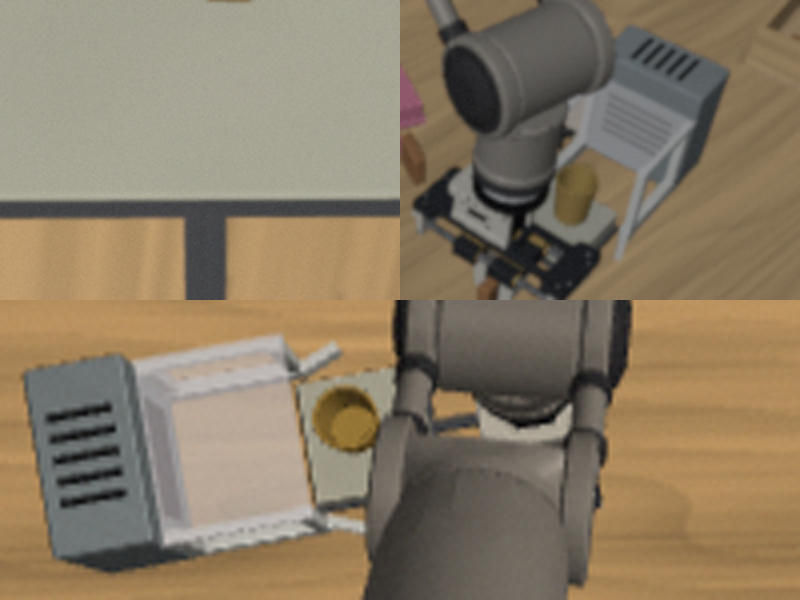

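The tray front is now at the entry, centred between the rails, with no contact force. I'll keep going in.

apply_moves:
  motion: "5 0.2 0 0 0 0 0;5 0.4 0 0 0 0 0;5 0.6 0 0 0 0 0;5 0.6 0 0 0 0 0;5 0.6 0 0 0 0 0;5 0.4 0 0 0 0 0;5 0.2 0 0 0 0 0"

```text
time: 12.4
tool_pos: [0.6062, 0.0378, 0.0149]
tool_rot: [-3.142, 0.0, 1.724]
contact_force: [1.4, -3.3, -1.7]
opening: 0.0155
grip_force: 29.9
```

apply_moves:
  motion: "5 0.2 0 0 0 0 0;5 0.4 0 0 0 0 0;5 0.6 0 0 0 0 0;5 0.6 0 0 0 0 0;5 0.6 0 0 0 0 0;5 0.4 0 0 0 0 0;5 0.2 0 0 0 0 0"

```text
time: 13.28
tool_pos: [0.6016, 0.0674, 0.0149]
tool_rot: [-3.142, 0.0, 1.724]
contact_force: [0.9, -4.3, -1.5]
opening: 0.0156
grip_force: 29.9
```

apply_moves:
  motion: "5 0.2 0 0 0 0 0;5 0.4 0 0 0 0 0;5 0.5 0 0 0 0 0;5 0.5 0 0 0 0 0;5 0.4 0 0 0 0 0;5 0.2 0 0 0 0 0;5 0.2 0 0 0 0 0;5 0.2 0 0 0 0 0;5 0.2 0 0 0 0 0"

```text
time: 14.4
tool_pos: [0.5975, 0.0948, 0.0149]
tool_rot: [3.142, 0.0, 1.724]
contact_force: [0.9, -3.0, -0.8]
opening: 0.0159
grip_force: 29.9
```

apply_moves:
  motion: "5 0.2 0 0 0 0 0;5 0.2 0 0 0 0 0;5 0.2 0 0 0 0 0;5 0.1 0 0 0 0 0;5 0.1 0 0 0 0 0"

```text
time: 15.02
tool_pos: [0.5966, 0.1022, 0.015]
tool_rot: [3.141, 0.001, 1.724]
contact_force: [2.2, -7.0, -1.6]
opening: 0.0158
grip_force: 29.9
```

apply_moves:
  motion: "5 0.1 0 0 0 0 0;5 0.1 0 0 0 0 0;5 0.1 0 0 0 0 0"

```text
time: 15.4
tool_pos: [0.5974, 0.1026, 0.0156]
tool_rot: [3.139, 0.005, 1.725]
contact_force: [3.5, -18.1, 1.3]
opening: 0.0157
grip_force: 30.0
```

It has stopped at the expected home position with 18 N on the tool. I'll release and give the grip's end a squaring push with closed fingers.

apply_moves:
  motion: "5 -0.25 0 0 0 0 0;40 0 0 0 0 0 0;40 0 0 0 0 0 0;40 0 0 0 0 0 0;40 0 0 -1.5 0 0 0;40 0 0 -2.5 0 0 0;0 -2 0 -1.5 0 0 0;0 -2.2 0 0 0 0 0;0 0 0 1.5 0 0 0;0 0 0 2.5 0 0 0;0 0 0 0.5 0 0 0;0 0 0 0 0 0 0;0 0 0 0 0 0 0"
  force: 30

```text
time: 17.02
tool_pos: [0.603, 0.0617, 0.0254]
tool_rot: [3.141, 0.0, 1.724]
contact_force: [0.3, -0.8, 0.1]
opening: 0.0007
grip_force: 0.0
```

apply_moves:
  motion: "0 0.3 0 0 0 0 0;0 0.3 0 0 0 0 0;0 0.2 0 0 0 0 0;0 0.2 0 0 0 0 0;0 0.1 0 0 0 0 0"

```text
time: 17.65
tool_pos: [0.604, 0.0643, 0.027]
tool_rot: [3.137, 0.012, 1.725]
contact_force: [3.0, -37.2, 4.1]
opening: 0.0004
grip_force: 18.6
```

apply_moves:
  motion: "0 -0.5 0 0 0 0 0;0 -1.2 0 0 0 0 0;0 0 0 -3 0 0 0;0 0 0 -5 0 0 0;40 0 0 -4 0 0 0.17;40 0 0 -4 0 0 0.17;40 0 0 -3 0 0 0.17;40 0 0 0 0 0 0.17;40 0 0 0 0 0 0.17;40 0 0 0 0 0 0.17;40 -4.1 3 0 0 0 0;40 -4.1 3 0 0 0 0;40 -4.1 3 0 0 0 0;40 -4.1 3 0 0 0 0;40 -4.1 3 0 0 0 0;40 -4.1 3 0 0 0 0;40 -4.1 3 0 0 0 0;40 0 0 0 0 0 0;40 0 0 0 0 0 0"

```text
time: 20.02
tool_pos: [0.5206, -0.2895, 0.2149]
tool_rot: [-3.141, -0.001, 0.704]
contact_force: [0.3, -0.1, 0.2]
opening: 0.0372
grip_force: 0.0
```

```bash
python3 - <<'E'
from h import *
s,p=wristcam();print(s['time'],s['tool_pos'],s['tool_rot'],s['contact_force'],s['opening'])
print([w2px(p,np.array(X)) for X in ([.543,-.276,.062],[.436,-.279,.07])])
out=np.zeros((600,800,3),np.uint8)
w=cv2.resize(p['img'][:300,100:540,::-1],(528,360));out[:360,:528]=w
q=robot.read_camera('top');out[360:600,:528]=cv2.resize(q['img'][140:210,165:319,::-1],(528,240),interpolation=cv2.INTER_CUBIC)
c=robot.read_camera('scene');out[:300,528:]=cv2.resize(c['img'][115:215,375:466,::-1],(272,300))
out[300:600,528:]=cv2.resize(p['img'][60:300,200:418,::-1],(272,300))
cv2.imwrite('pics/m6.png',out)
for t in('knob','knob_grip','lock','control'): 
    print(t,[(np.round(d['centre'],4).tolist(),round(d['score'],2)) for d in robot.search_frame(t,p)][:2])
r=robot.trace('knob',p)
if r:
    m=r[0]['pixels'].astype(np.uint8);print('knob mask',r[0]['score'],m.sum(),cv2.minAreaRect(cv2.findNonZero(m)))
print('cup',[np.round(d['centre'],4).tolist() for d in robot.search_frame('cup',c)][:2])
E
```

```text
20.025 [ 0.52057131 -0.28946636  0.21492592] [-3.14099356e+00 -5.34533447e-04  7.03705275e-01] [ 0.33812545 -0.06610586  0.19361617] 0.03721512270705096
[array([327.39935299, 162.18316256]), array([259.49319656, 247.49274412])]
knob [([0.5436, -0.2805, 0.038], 0.55), ([0.5078, -0.276, 0.0333], 0.21)]
knob_grip [([0.5436, -0.2801, 0.0386], 0.74)]
lock [([0.4493, -0.2788, 0.0495], 0.56)]
control [([0.5123, -0.2727, 0.0302], 0.86)]
knob mask 0.92 1472 ((330.79412841796875, 158.67645263671875), (43.38739013671875, 41.23483657836914), 42.273685455322266)
cup [[0.5884, 0.2135, 0.0483]]
```

View pics/m6.png

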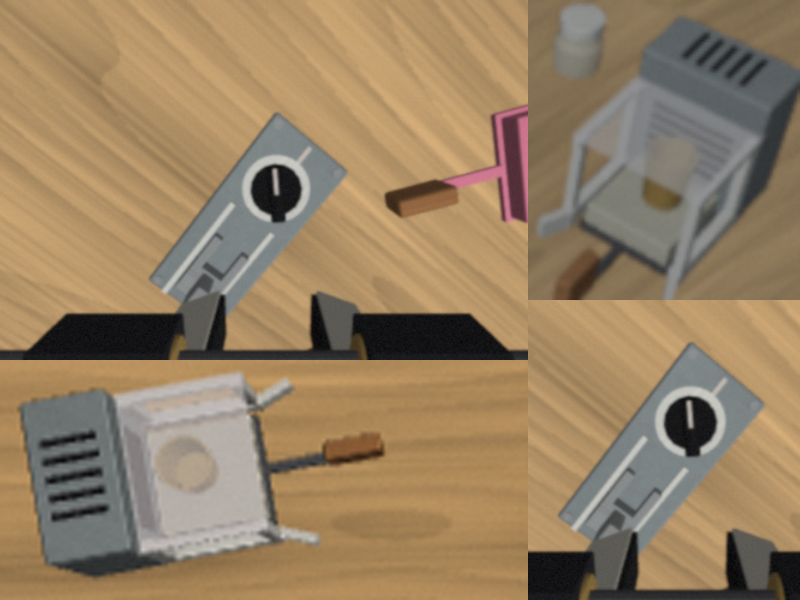

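The tray is fully under the canopy against the box, parallel to it, and the cup is standing (lower left and upper right). The knob ring is at (276,188) in the upper-left view, with the white line running up from (276,195) to (275,170) and the mark at about (304,155).

```bash
python3 - <<'E'
from h import *
s,p=wristcam()
g=lambda u,v,z:px2w(p,(100+u/1.2,v/1.2),z)
ang=lambda a:round(np.degrees(np.arctan2(a[1],a[0])),1)
print('ring',g(276,188,.031),'mark',g(298,162,.032),g(311,148,.032))
print('line',g(276,195,.062),g(275,169,.062),ang(g(275,169,.062)-g(276,195,.062)))
print('edges',ang(g(278,113,.03)-g(150,278,.03)),ang(g(345,175,.03)-g(233,313,.03)),g(278,113,.03),g(345,175,.03))
# white line pixel fit
im=p['img'].astype(int);yy,xx=np.mgrid[0:400,0:640]
m=(im.min(2)>150)&((xx-330)**2+(yy-155)**2<15**2)
pts=np.argwhere(m)[:,::-1].astype(np.float32);print(len(pts))
if len(pts)>5:
    w=np.array([px2w(p,q,.062) for q in pts]);c=w.mean(0);u=np.linalg.svd(w-c)[2][0];print(c,ang(u),w[:,:2].min(0),w[:,:2].max(0))
E
```

```text
ring [ 0.54535733 -0.27848994  0.031     ] mark [ 0.57391609 -0.27818178  0.032     ] [ 0.58941513 -0.27881145  0.032     ]
line [ 0.544543   -0.27837128  0.062     ] [ 0.5592833  -0.26468407  0.062     ] 42.9
edges 1.4 3.1 [ 0.59263602 -0.24000374  0.03      ] [ 0.59159166 -0.31607363  0.03      ]
37
[ 0.55190574 -0.2708838   0.062     ] -134.8 [ 0.54561676 -0.27744791] [ 0.55837765 -0.26455703]
```

apply_moves:
  motion: "40 1.3 0.35 2 0 0 -0.03;40 1.27 0.39 3 0 0 -0.033;40 0 0 4 0 0 0;40 0 0 4 0 0 0;40 0 0 3 0 0 0;40 0 0 1.2 0 0 0;40 0 0 0 0 0 0;20 0 0 0 0 0 0;5 0 0 0 0 0 0;5 0 0 0 0 0 0;5 0 0 0 0 0 0;5 0 0 0 0 0 0"
  force: 15

```text
time: 22.02
tool_pos: [0.5445, -0.2782, 0.0438]
tool_rot: [-3.141, -0.0, 0.767]
contact_force: [-2.6, 3.1, 6.1]
opening: 0.0118
grip_force: 15.0
```

apply_moves:
  motion: "5 0 0 0 0 0 0.1;5 0 0 0 0 0 0.13;5 0 0 0 0 0 0.13;5 0 0 0 0 0 0.13;5 0 0 0 0 0 0.13;5 0 0 0 0 0 0.12;5 0 0 0 0 0 0;5 0 0 0 0 0 0"

```text
time: 23.02
tool_pos: [0.5446, -0.2787, 0.0438]
tool_rot: [3.141, -0.0, 0.029]
contact_force: [-2.8, 2.0, 5.8]
opening: 0.0115
grip_force: 15.0
```

apply_moves:
  motion: "40 0 0 0 0 0 0;40 0 0 0 0 0 0;40 0 0 -2 0 0 0;40 0 0 -5 0 0 0;40 -2 0 -5 0 0 0;40 -2 0 -4 0 0 0;40 0 0 0 0 0 0;40 0 0 0 0 0 0"

```text
time: 24.02
tool_pos: [0.5047, -0.2797, 0.2022]
tool_rot: [-3.141, 0.0, 0.027]
contact_force: [0.1, 0.2, -0.7]
opening: 0.0369
grip_force: 0.0
```

```bash
python3 - <<'E'
from h import *
s,p=wristcam();print(s['time'],s['tool_pos'],s['tool_rot'][2],s['opening'])
ang=lambda a:round(np.degrees(np.arctan2(a[1],a[0])),1)
im=p['img'].astype(int);yy,xx=np.mgrid[0:400,0:640]
def fit(c,r,z,n):
    u=w2px(p,np.array(c));m=(im.min(2)>150)&((xx-u[0])**2+(yy-u[1])**2<r**2)
    w=np.array([px2w(p,q,z) for q in np.argwhere(m)[:,::-1]])
    if len(w)<5: print(n,u,len(w));return
    k=w.mean(0);print(n,u.round(),len(w),k.round(4),ang(np.linalg.svd(w-k)[2][0]),w.min(0)[:2].round(4),w.max(0)[:2].round(4))
fit([.545,-.2785,.062],14,.062,'line')
fit([.583,-.2775,.032],9,.032,'mark')
fit([.5,-.252,.032],12,.032,'strip1');fit([.5,-.305,.032],12,.032,'strip2')
print('lock',[(np.round(d['centre'],4).tolist(),round(d['score'],2)) for d in robot.search_frame('lock_grip',p)][:2])
cv2.imwrite('pics/w7.png',p['img'][:,:,::-1])
t=robot.read_camera('top')
for n in('control','knob','lock'):
    for d in robot.trace(n,p)[:1]: print(n,d['score'],cv2.minAreaRect(cv2.findNonZero(d['pixels'].astype(np.uint8))))
E
```

```text
24.025 [ 0.50468361 -0.27966295  0.20220772] 0.02691353477723979 0.03694696655976852
line [323. 148.] 13 [ 0.5515 -0.2782  0.062 ] -178.5 [ 0.5462 -0.2784] [ 0.5567 -0.2781]
mark [323. 103.] 80 [ 0.582  -0.2774  0.032 ] -178.5 [ 0.5752 -0.2795] [ 0.5888 -0.2754]
strip1 [296. 188.] 112 [ 0.5004 -0.258   0.032 ] -177.6 [ 0.4888 -0.2614] [ 0.5108 -0.2552]
strip2 [348. 190.] 136 [ 0.5    -0.3015  0.032 ] -177.3 [ 0.4879 -0.3045] [ 0.512  -0.2984]
lock [([0.4487, -0.2819, 0.0482], 0.67), ([0.5433, -0.2811, 0.0369], 0.33)]
control 0.72 ((323.5, 184.0), (186.0, 83.0), 90.0)
knob 0.76 ((323.9792175292969, 145.47735595703125), (46.010704040527344, 44.65925598144531), 47.48955154418945)
lock 0.75 ((323.0865478515625, 241.3455352783203), (36.67953872680664, 71.38034057617188), 1.1934893131256104)
```

The knob line and the mark agree to about 1°. Next, the lock.

apply_moves:
  motion: "40 -3.4 0 2 0 0 0;40 -3.3 0 2 0 0 0;40 0 0 4 0 0 0;40 0 0 4 0 0 0;40 0 0 2.6 0 0 0;40 0 0 0.2 0 0 0;40 0 0 0 0 0 0;20 0 0 0 0 0 0;5 0 0 0 0 0 0;5 0 0 0 0 0 0;5 0 0 0 0 0 0;5 0 0 0 0 0 0"
  force: 20

```text
time: 25.82
tool_pos: [0.438, -0.2819, 0.0554]
tool_rot: [3.141, -0.001, 0.027]
contact_force: [-1.7, -0.7, 5.4]
opening: 0.012
grip_force: 20.0
```

apply_moves:
  motion: "5 0.3 0 0 0 0 0;5 0.6 0 0 0 0 0;5 0.8 0 0 0 0 0;5 0.8 0 0 0 0 0;5 0.7 0 0 0 0 0;5 0.6 0 0 0 0 0;5 0.6 0 0 0 0 0;5 0.5 0 0 0 0 0;5 0.4 0 0 0 0 0;5 0.2 0 0 0 0 0;5 0.2 0 0 0 0 0;5 0 0 0 0 0 0"

```text
time: 27.32
tool_pos: [0.4952, -0.2802, 0.0555]
tool_rot: [3.141, -0.001, 0.027]
contact_force: [-0.3, 0.3, 4.9]
opening: 0.0121
grip_force: 20.0
```

apply_moves:
  motion: "5 0.1 0 0 0 0 0;5 0.1 0 0 0 0 0;5 0.1 0 0 0 0 0;5 0.1 0 0 0 0 0;5 0.1 0 0 0 0 0;5 0 0 0 0 0 0"

```text
time: 28.08
tool_pos: [0.496, -0.2801, 0.0553]
tool_rot: [-3.14, 0.008, 0.028]
contact_force: [-16.6, -1.4, 14.6]
opening: 0.012
grip_force: 20.0
```

apply_moves:
  motion: "5 -0.3 0 0 0 0 0;40 0 0 0 0 0 0;40 0 0 0 0 0 0;40 0 0 0 0 0 0;40 0 0 -2 0 0 0;40 0 0 -5 0 0 0;40 -2 0 -5 0 0 0;40 -2 0 -3 0 0 0;40 0 0 0 0 0 0;40 0 0 0 0 0 0"

```text
time: 29.32
tool_pos: [0.4568, -0.2808, 0.2039]
tool_rot: [-3.141, 0.001, 0.027]
contact_force: [0.4, 0.1, 0.7]
opening: 0.0369
grip_force: 0.0
```

```bash
python3 - <<'E'
from h import *
s,p=wristcam();print(s['time'],s['tool_pos'],s['contact_force'])
ang=lambda a:round(np.degrees(np.arctan2(a[1],a[0])),1)
im=p['img'].astype(int);yy,xx=np.mgrid[0:400,0:640]
def fit(c,r,z,n):
    u=w2px(p,np.array(c));m=(im.min(2)>150)&((xx-u[0])**2+(yy-u[1])**2<r**2)
    w=np.array([px2w(p,q,z) for q in np.argwhere(m)[:,::-1]])
    if len(w)<5: print(n,u,len(w));return
    k=w.mean(0);print(n,len(w),k.round(4),ang(np.linalg.svd(w-k)[2][0]))
fit([.548,-.2785,.062],12,.062,'line');fit([.583,-.2775,.032],9,.032,'mark')
print('lock',[(np.round(d['centre'],4).tolist(),round(d['score'],2)) for d in robot.search_frame('lock_grip',p)][:2])
for cam in('scene','top'):
    c=robot.read_camera(cam)
    for t in('cup','tray','mallet','jar','bench_pin','lock'): print(cam,t,[(np.round(d['centre'],3).tolist(),round(d['score'],2)) for d in robot.search_frame(t,c)][:3])
E
```

```text
29.325 [ 0.45681333 -0.28078863  0.20388844] [0.37427861 0.11216642 0.7258844 ]
line 30 [ 0.5518 -0.2785  0.062 ] -178.5
mark 82 [ 0.5827 -0.2772  0.032 ] -178.8
lock [([0.5067, -0.2846, 0.0492], 0.82)]
scene cup [([0.587, 0.216, 0.046], 0.56)]
scene tray [([0.308, 0.089, 0.034], 0.95), ([0.72, -0.44, 0.033], 0.81), ([0.598, 0.186, 0.03], 0.72)]
scene mallet [([0.794, -0.015, 0.027], 0.76)]
scene jar [([0.369, 0.333, 0.041], 0.83)]
scene bench_pin [([0.409, -0.431, 0.028], 0.78)]
scene lock [([0.506, -0.285, 0.048], 0.88)]
top cup []
top tray [([0.318, 0.101, 0.031], 0.93), ([0.596, 0.133, 0.02], 0.82), ([0.178, -0.293, 0.036], 0.71)]
top mallet [([0.789, -0.011, 0.025], 0.85), ([0.551, -0.275, 0.046], 0.72)]
top jar [([0.365, 0.342, 0.064], 0.74)]
top bench_pin [([0.373, -0.435, 0.02], 0.68)]
top lock [([0.53, -0.262, 0.053], 0.45)]
```

The lock measured about 58 mm of travel, so I'll give the tab a short push from behind to be sure it is on the stop.

apply_moves:
  motion: "0 0 0 2 0 0 0;0 0 0 4 0 0 0;0 0 0 4 0 0 0;0 0 0 3 0 0 0;0 0 0 1.2 0 0 0;0 0 0 0 0 0 0;0 0.4 0 0 0 0 0;0 0.4 0 0 0 0 0;0 0.4 0 0 0 0 0;0 0.2 0 0 0 0 0"

```text
time: 31.38
tool_pos: [0.4713, -0.2808, 0.0632]
tool_rot: [3.141, -0.001, 0.027]
contact_force: [-0.6, -0.2, -0.1]
opening: 0.0007
grip_force: 0.0
```

apply_moves:
  motion: "0 0.1 0 0 0 0 0;0 0.1 0 0 0 0 0;0 0.1 0 0 0 0 0;0 0.1 0 0 0 0 0;0 0 0 0 0 0 0"

```text
time: 32.0
tool_pos: [0.473, -0.2806, 0.0629]
tool_rot: [-3.141, 0.004, 0.027]
contact_force: [-7.6, -0.4, 3.8]
opening: 0.0003
grip_force: 4.1
```

apply_moves:
  motion: "0 0.1 0 0 0 0 0;0 0.1 0 0 0 0 0;0 0.1 0 0 0 0 0;0 0 0 0 0 0 0"

```text
time: 32.5
tool_pos: [0.4731, -0.2805, 0.0628]
tool_rot: [-3.14, 0.009, 0.027]
contact_force: [-18.5, -3.6, 11.2]
opening: 0.0004
grip_force: 9.9
```

It is on a hard stop. I'll retreat and hand in.

apply_moves:
  motion: "0 -1 0 0 0 0 0;0 -1.2 0 0 0 0 0;0 0 0 -4 0 0 0;0 0 0 -5 0 0 0;0 0 0 -5 0 0 0;0 0 0 0 0 0 0;0 0 0 0 0 0 0"

```text
time: 33.38
tool_pos: [0.4554, -0.2808, 0.2024]
tool_rot: [-3.141, 0.0, 0.027]
contact_force: [-0.4, 0.3, -0.5]
opening: 0.0003
grip_force: 0.0
```

```bash
python3 - <<'E'
from h import *
c=robot.read_camera('scene')
print([(np.round(d['centre'],3).tolist(),round(d['score'],2)) for t in('cup','lock') for d in robot.search_frame(t,c)[:1]],robot.observe()['tool_pos'])
print(robot.hand_in())
E
```

```text
[([0.372, 0.335, 0.045], 0.6), ([0.505, -0.29, 0.046], 0.56)] [ 0.45521119 -0.28066287  0.20145603]
the job is handed in; nothing more can be done
None
```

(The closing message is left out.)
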